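# Bridge the drip tray with two draining bars and set the tub on them to dry

### The arm

A 6-joint arm with a two-finger parallel gripper is mounted at the origin on a cart in front of the work surface, level with it; the furniture and walls round the work are solid. World frame = base frame: x ahead of the robot, y to its left, z up, the work surface at z = 0. Lengths are in m, angles in rad, forces in N, time in s.
With the tool pointing down it reaches from about 0.4 to 0.825 m from the base axis. Payload 7 kg.
Tool frame: the origin (TCP) lies between the finger pads; the fingertips stand 8 mm ahead of it and the grasp point (between the pads) lies 11 mm behind it (arm.finger_overhang is the distance from the TCP to the fingertips, in m); z points along the fingers, y is the line along which they close (so a half turn about z gives the same grasp; the last joint's range is limited). The gripper opens to 88 mm and grips with 3 to 60 N. Pads are 19 mm wide; open, the fingers measure 130 mm over their backs; the gripper's body (78 mm by 193 mm) begins 47 mm behind the grasp point.
Start: joints at [1.604, 0.359, 0.012, 0, -1.224, -0.288], TCP at [0.17, 0.653, 0.235] pointing down, gripper open.
Joint ranges: [-3.07, 3.07], [-1.43, 2.12], [-1.02, 1.25], [-3.03, 1.67], [-3.05, -0], [-3.03, 3.03]. Speed limits (rad/s): [2.39, 2.39, 3.01, 3.14, 3.14, 3.14].

### API

Orientations are given as [roll, pitch, yaw] about the fixed x, y, z axes, in that order (R = Rz(yaw) Ry(pitch) Rx(roll)).
In Python, from station import arm gives the robot as it stands.
- The arm moves only by the tool move_arm, never from a script. Its argument "rows" is text: rows parted by semicolons, each of 7 numbers parted by spaces: the turn, a rotation vector about the tool's x, y, z in degrees, then the shift along the tool's x, y, z in m, then the finger opening in m, from 0 to 0.0876. A call has 1 to 8 rows; each row shifts and turns the commanded pose from where the row before left it, along the tool's axes as they then stand; what a row does not reach is not made up. A row lasts 1/8 s, in which the tool goes at most 62.5 mm and 10.7 degrees, less where a joint would pass 70% of its speed; a pose out of reach is approached as far as the arm can. A call is refused whole if a number of a shift passes 0.0625 or a number of a turn 10.7, either way. A call with a gripper value outside its range is refused whole. The fingers move at their own pace and stop on an object; "squeeze" is the grip in N (left out, the last holds). Time passes only in rows, so rows that do not move let the fingers close. It gives the time, the measured TCP pose, the force, the opening and the grip force at its end, in the units of the state.
- arm.get_state(): the state, without advancing time (a new reading comes with each control period).
- arm.grab_frame(name): name is "side" or "top"; returns (picture, depth): 480x640x3 uint8, blue, green, red; 480x640 float32, m along the optical axis (not along the pixel's ray), 0 where there is no reading.
- arm.camera_model(name): a dict with "mtx" (3x3 intrinsics, pixels), "k1" (the pictures are not rectified: a ray, as slopes to the right and down, at radius r is drawn at 1 + k1 r^2 times it, then the intrinsics apply), "camera_from_world" (4x4, takes a point from world to camera coordinates). Camera axes: x right, y down, z forward; pixel columns grow to the right and rows downward; lengths in m; the calibration is good to about 2 mm. A picture is of the moment at which its call begins. camera_model takes no time and is no camera call.
- arm.job_done(): hands the job in; it is judged then, once.
The state is a dict: "t": time; "q": joint angles; "qd": joint speeds; "joint_efforts": joint torques, N m; "eef_pos": TCP position; "ee_rot": TCP orientation; "force": force on the tool from outside, world axes, zero at the start; "moment": the same for the moment, N m; "width": finger opening in m; "gripper_force": force on a finger pad.
Only numpy, scipy, OpenCV 4.12 (cv2) and the standard library are available. Lean on these libraries where they do the work, as an engineer would, in place of code of your own. Each camera call takes 0.05 s, during which the arm holds its last target. There are 200 camera calls.

### The job

The rinsed tub has to drip dry above the tray. Take the two wooden bars off the sloping wire stand and lay them level across the white drip tray, each resting on both of its high walls with an end sticking out over each, side by side and parallel to each other, about 6 cm apart centre to centre and about equally far either side of the tray's middle; only when both lie there, set the tub level on the two bars, spanning them crosswise, over the middle of the tray. Set everything down instead of dropping it, leave the glass tumbler, the small white pot and the spice jar alone, and let go at the end.

Things in the scene. Friction and masses are not known exactly. Their poses are not given: they have to be found in the camera images.
- bar_a_mid (a point): Draining bar: straight beech bar with dark rubber ends, 200 mm long, 18 mm wide, 14 mm thick, 70 g, loose. This point is its centre; x runs along its length, y across its width, z out of its upper face. At the start it lies on the wire stand, inclined 35 degrees, its low end towards the robot (its z leans back to the robot); it rests on wires 70 mm below and 65 mm above its centre and against a lip wire at its low end; between these wires it is free on both sides and beneath.
- bar_b_mid (a point): The second draining bar, identical, beside the first on the stand, about 66 mm away centre to centre, same axes.
- stand: Wire drying stand of steel, about 165 mm deep, 178 mm wide and 135 mm high at the back; it does not move. Origin: centre of its footprint on the worktop; x points to its high side, z up. Its two side wires run along the slope 85 mm either side of its middle.
- tray_rim (a point): White plastic drip tray, fixed, 50 mm high, 154 mm along its x and 184 mm along its y; inside it is open down to 8 mm above the worktop. Its two high walls run along y; their flat rims are 14 mm wide, centred at x = -70 and +70 mm, so 126 mm of open gap lies between them. The end walls at y = +-87 mm are only 26 mm high. This point is the centre of the tray at the height of the rims; z is up.
- tub_center (a point): The tub: a small oblong white tub with a flat teal lid, 63 mm along its x, 105 mm along its y, 26 mm high, loose, standing on the worktop. This point is its centre, half-way up; z is up.
- tub: The tub as a whole; origin at the centre of its underside, axes as tub_center.
- bar_a: The first bar as a whole; origin at the centre of its underside, axes as bar_a_mid.
- bar_b: The second bar as a whole; origin at the centre of its underside, axes as bar_b_mid.
- tumbler: Clear glass tumbler, 80 mm wide, 91 mm high, a bystander; origin at the centre of its underside.
- pot: Small round white pot, 72 mm wide, 62 mm high, a bystander; origin at the centre of its underside.
- spice: Spice jar with a green cap, 46 mm wide, 106 mm high, standing in front of the tray on the right, a bystander; origin at the centre of its underside.
- tray: The drip tray as a whole; origin at the centre of its footprint on the worktop, 50 mm under tray_rim, same axes.
Mind the look-alikes: they are no part of the job. What is shaped like the tub but yellow is not meant.

How it is judged:
By the outcome, as a careful person would: the job done as asked, in the order asked, and still so for the second after the job is handed in, with the robot touching nothing.
It also fails if it takes over 72 s, if anything falls off the work surface, if the arm or the gripper's body presses on something with over 40 N, if the wrist force passes 120 N, or if a joint passes its speed limit or range.

## Working session

There is one attempt and no reset: what is moved stays moved. The work goes in short steps, Python scripts to look and compute and a tool call to move; the robot and the scene stay as the last step left them, time stands still between calls to the robot, and variables do not carry over. Pictures are saved under pics/ and viewed, at most 10 in all, crops included, and the job is handed in when it is done.

Besides the shell and the picture viewer there is one more tool, called after "Request:" as name(argument=value, ...) on one line, values as JSON. move_arm: Moves the arm, as the interface text tells. Its arguments: {"type":"object","properties":{"rows":{"type":"string"},"squeeze":{"type":"number"}},"required":["rows"]}

```bash
ls; mkdir -p pics; cat > h.py <<'E'
from station import arm
import numpy as np, cv2
def load(n):
    p=np.load(f'pics/{n}.npz'); return p['img'],p['d'],p['m'],float(p['k1']),p['T']
def snap(cam,n):
    img,d=arm.grab_frame(cam); c=arm.camera_model(cam)
    np.savez(f'pics/{n}.npz',img=img,d=d,m=np.array(c['mtx']),k1=c['k1'],T=np.array(c['camera_from_world'])); cv2.imwrite(f'pics/{n}.png',img)
def cloud(n):
    img,d,m,k1,T=load(n)
    v,u=np.mgrid[0:480,0:640]
    uv=np.stack([u,v],-1).reshape(-1,1,2).astype(float)
    r=cv2.undistortPoints(uv,m,np.array([k1,0,0,0.])).reshape(480,640,2)
    P=np.dstack([r[...,0]*d,r[...,1]*d,d])
    R,t=T[:3,:3],T[:3,3]
    W=(P-t)@R
    W[d==0]=np.nan
    return img,W
E
python3 - <<'E'
from h import *
print(arm.get_state())
for c in('side','top'): snap(c,c+'0'); m=arm.camera_model(c);print(m)
E
```

```text
pics
{'t': 0.0, 'q': array([ 1.60407102e+00,  3.59350955e-01,  1.10883446e-02, -3.48329753e-04,
       -1.22409681e+00, -2.88091763e-01]), 'qd': array([-2.29067715e-03, -1.09392074e-03, -2.90128525e-03,  9.93026617e-04,
       -1.45294542e-03,  5.49349638e-05]), 'joint_efforts': array([ 3.16430132e-04, -5.82714593e+01,  2.93050826e+01,  6.99717432e+00,
        7.11073910e-03, -1.48600216e-04]), 'eef_pos': array([0.17005688, 0.65274909, 0.23365907]), 'ee_rot': array([ 3.14000093e+00, -1.30192255e-04, -2.54935581e-01]), 'force': array([0.69957894, 0.31246696, 0.58026232]), 'moment': array([ 0.02291569, -0.00472146,  0.01087166]), 'gripper_force': 0.0, 'width': 0.0879156613347234}
{'mtx': array([[592.55004519,   0.        , 307.73038041],
       [  0.        , 592.55004519, 240.80904696],
       [  0.        ,   0.        ,   1.        ]]), 'k1': -0.12362588988969647, 'camera_from_world': array([[ 0.90503205, -0.42531853,  0.00459827, -0.43636563],
       [-0.25510319, -0.55141923, -0.79426645,  0.2699888 ],
       [ 0.34035181,  0.71766356, -0.60755219,  1.27097177],
       [ 0.        ,  0.        ,  0.        ,  1.        ]])}
{'mtx': array([[565.44423044,   0.        , 321.85161059],
       [  0.        , 565.44423044, 237.45524628],
       [  0.        ,   0.        ,   1.        ]]), 'k1': 0.0037226829954167214, 'camera_from_world': array([[-0.01646327, -0.99983035, -0.00826041,  0.10619462],
       [-0.9952533 ,  0.01717931, -0.09579004,  0.52446157],
       [ 0.09591569,  0.00664418, -0.99536729,  1.42540825],
       [ 0.        ,  0.        ,  0.        ,  1.        ]])}
```

View pics/side0.png

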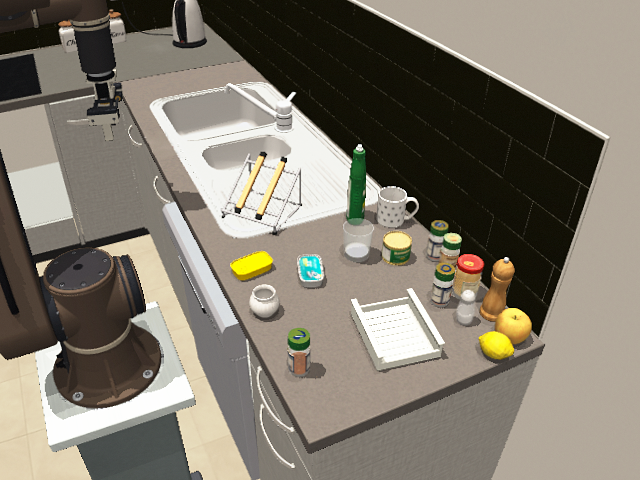

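View pics/top0.png

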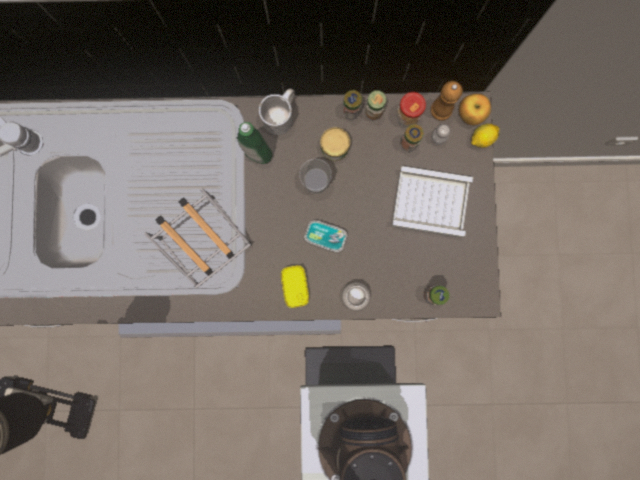

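Candidates for the tub: teal-lidded tub at top (326,236) / side (311,270), and a yellow look-alike at top (295,286) / side (252,265). I choose the teal one. Bars are at top (185,243) and (206,228). The tray is at (432,201), with its high walls at the upper and lower edges in the top image.

```bash
cat > m1.py <<'E'
from h import *
def comps(n,lo,hi,box,minA):
    img,W=cloud(n); hsv=cv2.cvtColor(img,cv2.COLOR_BGR2HSV)
    m=cv2.inRange(hsv,lo,hi); k=np.zeros_like(m); x0,y0,x1,y1=box; k[y0:y1,x0:x1]=m[y0:y1,x0:x1]
    c,l,s,_=cv2.connectedComponentsWithStats(k)
    for i in range(1,c):
        if s[i,4]>=minA:
            P=W[l==i]; P=P[~np.isnan(P[:,0])]
            yield s[i],P
def obb(P):
    (c,wh,a)=cv2.minAreaRect((P[:,:2]*1000).astype(np.float32)); return np.round(c,1),np.round(wh,1),round(a,1)
if __name__=='__main__':
    for n,box in(('top0',(140,190,260,290)),('side0',(200,140,310,240))):
        for s,P in comps(n,(8,110,120),(25,255,255),box,60):
            c=P.mean(0);u,sv,vt=np.linalg.svd(P-c,full_matrices=False); ax=vt[0]*np.sign(vt[0,2])
            t=(P-c)@ax
            print(n,'bar',s,c.round(4),'axis',ax.round(3),'yaw',np.degrees(np.arctan2(ax[1],ax[0])).round(1),'inc',np.degrees(np.arcsin(ax[2])).round(1),'ext',np.percentile(t,[1,99]).round(3), 'normal',vt[2].round(2))
    for n,box in(('top0',(290,210,360,265)),('side0',(290,245,335,295))):
        for s,P in comps(n,(80,80,60),(100,255,255),box,80):
            print(n,'tub lid',s,np.median(P,0).round(4),obb(P))
    for n,box in(('top0',(385,160,480,245)),('side0',(340,280,450,375))):
        img,W=cloud(n); x0,y0,x1,y1=box; P=W[y0:y1,x0:x1].reshape(-1,3);P=P[~np.isnan(P[:,0])]
        H=P[(P[:,2]>.04)&(P[:,2]<.06)]; print(n,'rim',len(H),np.median(H[:,2]).round(4),obb(H),H[:,:2].mean(0).round(4))
    img,W=cloud('top0')
    for nm,(u,v) in dict(tumb=(316,176),pot=(355,295),spice=(437,296),yel=(295,286),bottle=(250,135)).items():
        P=W[v-16:v+17,u-16:u+17].reshape(-1,3);P=P[P[:,2]>.02]; print(nm,P.min(0).round(3),P.max(0).round(3))
    b=cv2.resize(load('top0')[0][140:310,140:360],None,fx=3,fy=3,interpolation=cv2.INTER_CUBIC); cv2.imwrite('pics/crop1.png',b)
E
python3 m1.py
```

```text
top0 bar [184 204  46  50 361] [0.5467 0.3785 0.0989] axis [0.644 0.505 0.575] yaw 38.1 inc 35.1 ext [-0.085  0.078] normal [ 0.47  0.33 -0.82]
top0 bar [161 222  48  49 374] [0.504  0.432  0.0984] axis [0.642 0.503 0.578] yaw 38.1 inc 35.3 ext [-0.086  0.079] normal [ 0.38  0.44 -0.81]
side0 bar [236 156  28  52 107] [0.5053 0.4269 0.0928] axis [0.647 0.507 0.569] yaw 38.1 inc 34.7 ext [-0.085  0.085] normal [ 0.72 -0.65 -0.23]
side0 bar [257 161  28  54 105] [0.5488 0.3737 0.0932] axis [0.646 0.505 0.572] yaw 38.0 inc 34.9 ext [-0.088  0.084] normal [ 0.74 -0.6  -0.3 ]
top0 tub lid [307 223  38  26 483] [0.5349 0.0895 0.023 ] (array([531.3,  88.6]), array([92.3, 52. ]), 70.4)
side0 tub lid [299 256  22  24 332] [0.5304 0.0884 0.023 ] (array([530.5,  90.3]), array([100.6,  51.3]), 69.0)
top0 rim 808 0.0497 (array([ 613.4, -184.5]), array([183.7, 155.8]), 79.7) [ 0.612  -0.1843]
side0 rim 925 0.0487 (array([ 651.6, -193.1]), array([184.7, 237.6]), 79.9) [ 0.6264 -0.1856]
tumb [0.638 0.074 0.02 ] [0.717 0.149 0.097]
pot [ 0.34  -0.02   0.025] [0.411 0.049 0.069]
spice [ 0.352 -0.204  0.023] [ 0.398 -0.158  0.113]
yel [0.362 0.137 0.02 ] [0.445 0.204 0.033]
bottle [0.731 0.232 0.026] [0.825 0.303 0.242]
```

View pics/crop1.png

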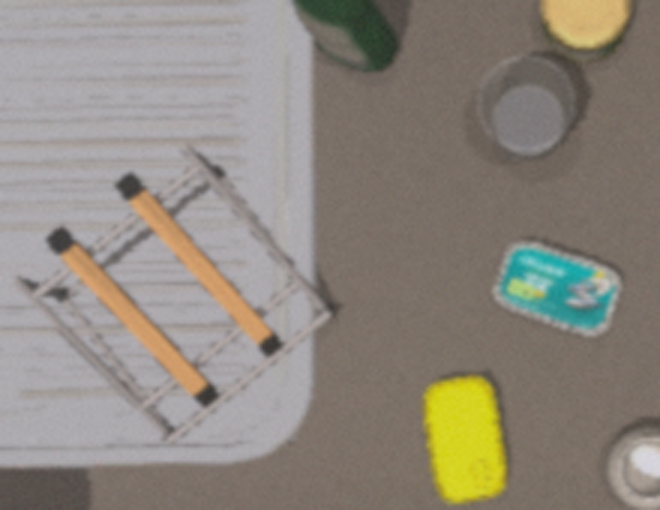

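The crop confirms the teal tub at crop (557,290) and both bars with dark ends. Next comes a small planner.

```bash
cat > plan.py <<'E'
from station import arm
import numpy as np
from scipy.spatial.transform import Rotation as Ro
def frame(yaw,inc=0):
    y,i=np.radians([yaw,inc])
    x=np.array([np.cos(i)*np.cos(y),np.cos(i)*np.sin(y),np.sin(i)])
    n=np.array([-np.sin(i)*np.cos(y),-np.sin(i)*np.sin(y),np.cos(i)])
    return Ro.from_matrix(np.column_stack([x,np.cross(-n,x),-n]))
def go(wps,w):
    """wps: (grasp point, Rot, backoff along tool z, rows)"""
    s=arm.get_state(); p=s['eef_pos'].copy(); R=Ro.from_euler('xyz',s['ee_rot']); rows=[]
    for g,Rt,back,n in wps:
        t=np.array(g)+Rt.apply([0,0,.011-back])
        for k in range(n,0,-1):
            rv=((R.inv()*Rt).as_rotvec(degrees=True)/k).round(1); d=R.inv().apply((t-p)/k).round(4)
            p=p+R.apply(d); R=R*Ro.from_rotvec(rv,degrees=True)
            rows.append(' '.join('%g'%v for v in [*rv,*d,w]))
        print('->',t.round(3), 'max', np.abs(d).max())
    for i in range(0,len(rows),8): print(';'.join(rows[i:i+8]))
BR=(.548,.379,.091); BL=(.505,.4325,.0905); FB=frame(38.1,35)
TR=np.array([.613,-.1845,.05]); TY=-10.3
def tray(x,y,z):
    a=np.radians(TY); return TR+[x*np.cos(a)-y*np.sin(a),x*np.sin(a)+y*np.cos(a),z]
E
python3 -c "
from plan import *
go([(BL,FB,.09,9)],.042)"
```

```text
-> [0.469 0.405 0.155] max 0.0413
1.8 3.6 -5.7 0.0391 0.0183 0.0088 0.042;1.8 3.6 -5.7 0.0365 0.0224 0.0105 0.042;1.8 3.6 -5.7 0.0334 0.0262 0.0119 0.042;1.8 3.6 -5.6 0.0298 0.0297 0.013 0.042;1.8 3.6 -5.7 0.0259 0.0329 0.0138 0.042;1.8 3.6 -5.7 0.0216 0.0357 0.0142 0.042;1.8 3.6 -5.6 0.017 0.0381 0.0143 0.042;1.8 3.6 -5.7 0.0124 0.0399 0.014 0.042
1.7 3.7 -5.6 0.0074 0.0413 0.0133 0.042
```

Request:
move_arm(rows="1.8 3.6 -5.7 0.039 0.018 0.009 0.042;1.8 3.6 -5.7 0.0365 0.0225 0.0105 0.042;1.8 3.6 -5.7 0.0335 0.026 0.012 0.042;1.8 3.6 -5.6 0.03 0.03 0.013 0.042;1.8 3.6 -5.7 0.026 0.033 0.014 0.042;1.8 3.6 -5.7 0.0215 0.0355 0.014 0.042;1.8 3.6 -5.6 0.017 0.038 0.0145 0.042;1.8 3.6 -5.7 0.0125 0.04 0.014 0.042")

```text
t: 1.1
eef_pos: [0.4303, 0.4596, 0.1852]
ee_rot: [-3.089, -0.528, 0.453]
force: [3.6, 1.2, 2.0]
width: 0.0425
gripper_force: 0.0
```

Request:
move_arm(rows="1.7 3.7 -5.6 0.0075 0.041 0.013 0.042;0 0 0 0 0 0 0.042;0 0 0 0 0 0 0.042")

```text
t: 1.48
eef_pos: [0.4555, 0.4476, 0.1962]
ee_rot: [-3.105, -0.567, 0.511]
force: [0.2, 0.4, 0.3]
width: 0.0424
gripper_force: 0.0
```

```bash
python3 -c "
from plan import *
import h
s=arm.get_state();print(s['q'].round(3),s['force'].round(1),s['width'])
go([(BL,FB,.0,5)],.042)
h.snap('side','s1');h.snap('top','t1')
import cv2,numpy as np
a=cv2.imread('pics/s1.png')[90:260,140:340];b=cv2.imread('pics/t1.png')[150:320,110:310]
cv2.imwrite('pics/c1.png',cv2.resize(np.hstack([a,b]),None,fx=2,fy=2,interpolation=2))"
```

```text
[ 0.904  0.061 -0.95   1.48  -0.174 -0.242] [0.2 0.4 0.3] 0.0424012635285217
-> [0.51  0.436 0.081] max 0.0231
0.6 0.5 -1.5 -0.0052 0.0081 0.0236 0.042;0.6 0.5 -1.5 -0.0057 0.0083 0.0234 0.042;0.5 0.4 -1.5 -0.0061 0.0083 0.0233 0.042;0.6 0.5 -1.4 -0.0065 0.0084 0.0232 0.042;0.5 0.4 -1.5 -0.0068 0.0084 0.0231 0.042
```

View pics/c1.png

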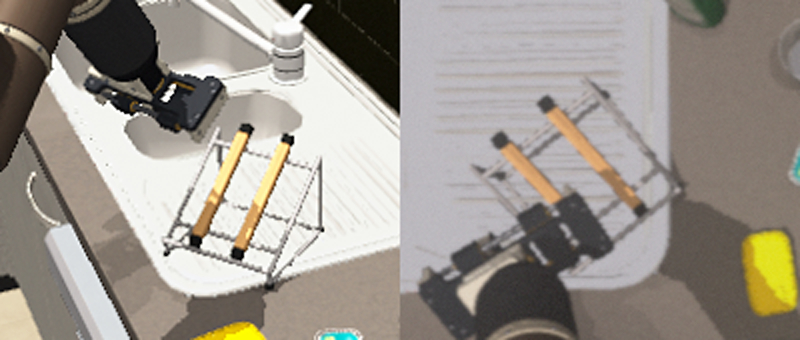

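The side crop shows the gripper short of the left bar, with q5 near 0 (wrist singular) and q4 rolled, so a full 35° tilt is awkward. I'll grip at 15° tilt instead and place with the tool leaning 20° the other way.

```bash
sed -i 's/FB=frame(38.1,35)/FB=frame(38.1,15)/' plan.py; python3 -c "
from plan import *
go([(BL,FB,.10,7)],.042)"
```

```text
-> [0.487 0.418 0.176] max 0.0064
0.2 -2.5 -1.1 0.0001 0.0063 0.0032 0.042;0.2 -2.5 -1.1 0.0001 0.0063 0.0031 0.042;0.2 -2.5 -1.1 0.0001 0.0063 0.0031 0.042;0.2 -2.5 -1.1 0.0001 0.0064 0.0031 0.042;0.2 -2.5 -1.1 0.0002 0.0064 0.0031 0.042;0.2 -2.6 -1 0.0001 0.0063 0.003 0.042;0.2 -2.5 -1.1 0.0002 0.0064 0.003 0.042
```

Request:
move_arm(rows="0.2 -2.5 -1.1 0 0.0063 0.003 0.042;0.2 -2.5 -1.1 0 0.0063 0.003 0.042;0.2 -2.5 -1.1 0 0.0063 0.003 0.042;0.2 -2.5 -1.1 0 0.0064 0.003 0.042;0.2 -2.5 -1.1 0 0.0064 0.003 0.042;0.2 -2.6 -1 0 0.0063 0.003 0.042;0.2 -2.5 -1.1 0 0.0064 0.003 0.042;0 0 0 0 0 0 0.042")

```text
t: 2.58
eef_pos: [0.49, 0.4224, 0.1831]
ee_rot: [3.138, -0.296, 0.653]
force: [-0.0, 0.3, 0.6]
width: 0.0422
gripper_force: 0.0
```

```bash
python3 -c "
from plan import *
print(arm.get_state()['q'].round(3))
go([(BL,FB,.10,7)],.042)"
```

```text
[ 1.081  0.192 -0.466  0.206 -0.654  0.994]
-> [0.487 0.418 0.176] max 0.0009
0.1 -0.3 -0.1 -0.001 0.0002 0.0007 0.042;0.1 -0.3 -0.1 -0.001 0.0002 0.0007 0.042;0 -0.3 -0.1 -0.0009 0.0002 0.0007 0.042;0.1 -0.3 -0.1 -0.001 0.0002 0.0007 0.042;0 -0.3 -0.1 -0.0009 0.0002 0.0007 0.042;0.1 -0.2 -0.1 -0.001 0.0002 0.0008 0.042;0 -0.3 -0.1 -0.0009 0.0001 0.0007 0.042
```

```bash
python3 -c "
from plan import *
go([(BL,FB,.04,3),(BL,FB,0,3)],.042)"
```

```text
-> [0.499 0.428 0.119] max 0.0217
-> [0.507 0.434 0.08 ] max 0.0134
0.1 -0.7 -0.2 -0.0029 0.0003 0.0216 0.042;0.2 -0.6 -0.2 -0.0027 0.0003 0.0217 0.042;0.1 -0.7 -0.3 -0.0025 0.0005 0.0217 0.042;0 0 0 0 -0 0.0133 0.042;0 0 0 0 -0 0.0133 0.042;0 0 0 0.0001 -0 0.0134 0.042
```

Request:
move_arm(rows="0.1 -0.7 -0.2 -0.003 0.0003 0.0216 0.042;0.2 -0.6 -0.2 -0.0027 0.0003 0.0217 0.042;0.1 -0.7 -0.3 -0.0025 0.0005 0.0217 0.042;0 0 0 0 0 0.0133 0.042;0 0 0 0 0 0.0133 0.042;0 0 0 0 0 0.0134 0.042;0 0 0 0 0 0 0.042")

```text
t: 3.45
eef_pos: [0.5091, 0.4306, 0.0792]
ee_rot: [3.139, -0.26, 0.663]
force: [-0.1, -0.2, -0.1]
width: 0.0421
gripper_force: 0.0
```

```bash
python3 -c "
from plan import *
print(arm.get_state()['q'].round(3))
go([(BL,FB,0,1)],.042)
import h
h.snap('side','s2');h.snap('top','t2')
import cv2,numpy as np
a=cv2.imread('pics/s2.png')[90:260,140:340];b=cv2.imread('pics/t2.png')[150:320,110:310]
cv2.imwrite('pics/c2.png',cv2.resize(np.hstack([a,b]),None,fx=2,fy=2,interpolation=2))"
```

```text
[ 1.044  0.354 -0.513  0.218 -0.473  1.007]
-> [0.507 0.434 0.08 ] max 0.0041
0.2 0.1 -0.1 0.001 -0.0041 -0.0005 0.042
```

View pics/c2.png

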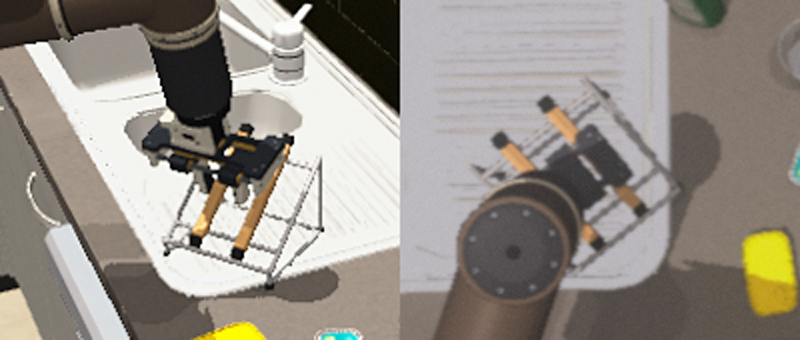

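The fingers straddle the left bar: side crop fingers at (205,180)-(245,190), bar between them. Shift 4 mm and close.

Request:
move_arm(rows="0.2 0 0 0.001 -0.004 0 0.042;0 0 0 0 0 0 0.03;0 0 0 0 0 0 0.01;0 0 0 0 0 0 0.01;0 0 0 0 0 0 0.01;0 0 0 0 0 0 0.01", squeeze=20)

```text
t: 4.3
eef_pos: [0.5075, 0.4349, 0.0809]
ee_rot: [-3.14, -0.262, 0.663]
force: [-1.0, -0.3, 1.8]
width: 0.0181
gripper_force: 20.0
```

```bash
python3 -c "
from plan import *
s=arm.get_state()
p=s['eef_pos']; R=Ro.from_euler('xyz',s['ee_rot']); g=p-R.apply([0,0,.011])
FP=frame(TY,-20)
go([(g,FB,.12,4),((.64,.2,.24),frame(18,-2),0,6),(tray(0,-.03,.15),FP,0,7)],.01)"
```

```text
-> [0.483 0.416 0.197] max 0.03
-> [0.64  0.2   0.229] max 0.043
-> [ 0.604 -0.213  0.19 ] max 0.0593
-0 -0 -0 0 -0 -0.03 0.01;-0 -0 -0 0 -0 -0.03 0.01;-0 -0 -0 0 -0 -0.03 0.01;-0.1 -0 -0.1 0 -0.0001 -0.03 0.01;-0.4 -2.8 3.3 -0.0002 0.0444 -0.0056 0.01;-0.4 -2.8 3.3 0.0021 0.0444 -0.0053 0.01;-0.4 -2.8 3.4 0.0044 0.0442 -0.0052 0.01;-0.3 -2.8 3.3 0.0067 0.044 -0.0051 0.01
-0.4 -2.8 3.4 0.009 0.0435 -0.0053 0.01;-0.3 -2.9 3.3 0.0113 0.043 -0.0055 0.01;0.8 -2.5 4 -0.0229 0.0546 0.0064 0.01;0.8 -2.5 4 -0.0188 0.0561 0.0065 0.01;0.8 -2.5 4 -0.0145 0.0573 0.0065 0.01;0.7 -2.5 4 -0.0102 0.0583 0.0062 0.01;0.8 -2.5 4 -0.0058 0.0589 0.0058 0.01;0.7 -2.5 4 -0.0015 0.0593 0.0052 0.01
0.8 -2.6 3.9 0.0029 0.0593 0.0044 0.01
```

```bash
python3 -c "
from plan import *
s=arm.get_state()
p=s['eef_pos']; R=Ro.from_euler('xyz',s['ee_rot']); g=p-R.apply([0,0,.011])
FP=frame(TY,-20)
go([(g,FB,.12,4),((.56,.2,.24),frame(18,-2),0,7),(tray(0,-.03,.15),FP,0,9)],.01)"
```

```text
-> [0.483 0.416 0.197] max 0.03
-> [0.56  0.2   0.229] max 0.0326
-> [ 0.604 -0.213  0.19 ] max 0.045
-0 -0 -0 0 -0 -0.03 0.01;-0 -0 -0 0 -0 -0.03 0.01;-0 -0 -0 0 -0 -0.03 0.01;-0.1 -0 -0.1 0 -0.0001 -0.03 0.01;-0.3 -2.4 2.9 -0.0089 0.031 -0.0071 0.01;-0.3 -2.4 2.9 -0.0076 0.0315 -0.0066 0.01;-0.3 -2.4 2.8 -0.0062 0.0318 -0.0062 0.01;-0.3 -2.4 2.9 -0.0049 0.0322 -0.0058 0.01
-0.4 -2.4 2.9 -0.0035 0.0324 -0.0054 0.01;-0.3 -2.4 2.8 -0.0021 0.0326 -0.0051 0.01;-0.4 -2.4 2.9 -0.0007 0.0326 -0.0048 0.01;0.6 -2 3.1 -0.0093 0.0452 0.0047 0.01;0.6 -2 3.1 -0.0067 0.0457 0.0045 0.01;0.6 -2 3.1 -0.0041 0.046 0.0043 0.01;0.6 -1.9 3.1 -0.0014 0.0462 0.0039 0.01;0.6 -2 3.1 0.0012 0.0462 0.0034 0.01
0.6 -1.9 3.1 0.0038 0.0462 0.0028 0.01;0.6 -2 3.1 0.0064 0.0459 0.0021 0.01;0.6 -1.9 3.1 0.0089 0.0455 0.0014 0.01;0.7 -2 3 0.0114 0.045 0.0006 0.01
```

Request:
move_arm(rows="0 0 0 0 0 -0.02 0.01;0 0 0 0 0 -0.03 0.01;0 0 0 0 0 -0.035 0.01;0 0 0 0 0 -0.035 0.01;-0.3 -2.4 2.9 -0.009 0.031 -0.007 0.01;-0.3 -2.4 2.9 -0.0075 0.0315 -0.0066 0.01;-0.3 -2.4 2.8 -0.006 0.032 -0.006 0.01;-0.3 -2.4 2.9 -0.005 0.032 -0.006 0.01")

```text
t: 5.3
eef_pos: [0.5269, 0.2912, 0.2147]
ee_rot: [-3.125, -0.09, 0.46]
force: [1.0, -0.2, -0.9]
width: 0.0179
gripper_force: 20.0
```

Request:
move_arm(rows="-0.4 -2.4 2.9 -0.0035 0.0325 -0.0055 0.01;-0.3 -2.4 2.8 -0.002 0.0325 -0.005 0.01;-0.4 -2.4 2.9 -0.0007 0.0325 -0.005 0.01;0.6 -2 3.1 -0.009 0.045 0.0047 0.01;0.6 -2 3.1 -0.0067 0.0457 0.0045 0.01;0.6 -2 3.1 -0.004 0.046 0.0043 0.01;0.6 -1.9 3.1 -0.0014 0.046 0.004 0.01;0.6 -2 3.1 0.001 0.046 0.0034 0.01")

```text
t: 6.3
eef_pos: [0.584, -0.0304, 0.2058]
ee_rot: [-3.121, 0.213, 0.04]
force: [0.9, 0.7, -1.9]
width: 0.0177
gripper_force: 20.0
```

```bash
python3 -c "
from plan import *
s=arm.get_state();print(s['q'].round(3),s['width'],s['force'].round(1))
FP=frame(TY,-20)
go([(tray(0,-.03,.13),FP,0,6)],.01)"
```

```text
[ 0.24   0.363 -0.042 -0.063 -1.371  1.387] 0.01774969703813887 [ 0.9  0.7 -1.9]
-> [ 0.604 -0.213  0.17 ] max 0.0297
0.4 -1.3 2 0.0033 0.0307 0.0048 0.01;0.4 -1.3 2 0.0045 0.0306 0.0045 0.01;0.4 -1.3 2 0.0057 0.0305 0.0042 0.01;0.4 -1.2 2.1 0.0068 0.0303 0.0038 0.01;0.4 -1.3 2 0.008 0.03 0.0035 0.01;0.3 -1.2 2.1 0.0092 0.0297 0.003 0.01
```

Request:
move_arm(rows="0.4 -1.3 2 0.0033 0.031 0.005 0.01;0.4 -1.3 2 0.0045 0.0305 0.0045 0.01;0.4 -1.3 2 0.0057 0.0305 0.004 0.01;0.4 -1.2 2.1 0.007 0.03 0.004 0.01;0.4 -1.3 2 0.008 0.025 0.0035 0.01;0.3 -1.2 2.1 0.009 0.02 0.003 0.01;0 0 0 0 0 0 0.01;0 0 0 0 0 0 0.01")

```text
t: 7.3
eef_pos: [0.6063, -0.197, 0.1698]
ee_rot: [3.141, 0.348, -0.178]
force: [-0.3, 1.0, 0.1]
width: 0.0178
gripper_force: 20.0
```

```bash
cat > bar.py <<'E'
from m1 import *
import sys
# held / laid bar: fit line to ends via wood + cloud near tray
def fit(tag):
    for n,box in(('top',(375,150,490,270)),('side',(300,230,470,390))):
        snap(n,n+tag)
        for s,P in comps(n+tag,(8,110,100),(25,255,255),box,25):
            P=P[np.abs(P-np.median(P,0)).max(1)<.12]
            c=P.mean(0);vt=np.linalg.svd(P-c,full_matrices=False)[2]; ax=vt[0]*np.sign(vt[0,0]); t=(P-c)@ax
            print(n,s,c.round(4),'yaw',np.degrees(np.arctan2(ax[1],ax[0])).round(1),'inc',np.degrees(np.arcsin(ax[2])).round(1),'ends',(c+ax*np.percentile(t,1)).round(3),(c+ax*np.percentile(t,99)).round(3),'zmax',np.percentile(P[:,2],95).round(4))
if __name__=='__main__':
    fit(sys.argv[1])
    a=load('side'+sys.argv[1])[0][180:380,290:490];b=load('top'+sys.argv[1])[0][110:310,340:540]
    cv2.imwrite(f'pics/c{sys.argv[1]}.png',cv2.resize(np.hstack([a,b]),None,fx=2,fy=2,interpolation=2))
E
python3 bar.py p1; python3 -c "
from plan import *
s=arm.get_state();print(s['eef_pos'].round(4),s['ee_rot'].round(3),s['width'])
go([(tray(0,-.03,.13),frame(TY,-20),0,3)],.01)"
```

```text
top [441 192  13  38 235] [ 0.5698 -0.1887  0.1869] yaw -12.6 inc 1.9 ends [ 0.527 -0.179  0.185] [ 0.61  -0.198  0.188] zmax 0.1913
side [448 235  10   6  37] [ 0.8598 -0.0468  0.1056] yaw -76.3 inc 4.4 ends [ 0.857 -0.034  0.105] [ 0.862 -0.057  0.106] zmax 0.1086
side [383 238   9  11  30] [0.7338 0.0585 0.0547] yaw 85.6 inc -2.3 ends [0.732 0.039 0.055] [0.736 0.082 0.054] zmax 0.0597
side [401 238  19  26  59] [ 0.6137 -0.1948  0.2564] yaw 80.0 inc -2.0 ends [ 0.606 -0.239  0.258] [ 0.621 -0.155  0.255] zmax 0.2599
side [442 254  17   7  69] [ 0.8479 -0.0595  0.0567] yaw -30.0 inc 1.4 ends [ 0.832 -0.05   0.056] [ 0.868 -0.071  0.057] zmax 0.0641
side [382 257  16   8  33] [0.7392 0.0427 0.0032] yaw -61.6 inc 3.5 ends [0.728 0.064 0.002] [0.749 0.024 0.004] zmax 0.0072
side [429 257   8   9  39] [ 0.6457 -0.2348  0.2441] yaw 79.2 inc -10.0 ends [ 0.643 -0.248  0.247] [ 0.649 -0.22   0.241] zmax 0.2502
side [455 268  15  24 192] [ 0.8214 -0.1439  0.0613] yaw -56.9 inc 80.8 ends [ 0.818 -0.139  0.026] [ 0.824 -0.147  0.086] zmax 0.0824
side [366 275  39  17 188] [ 0.5686 -0.1965  0.1814] yaw -5.1 inc 3.4 ends [ 0.525 -0.193  0.179] [ 0.611 -0.2    0.184] zmax 0.1877
side [300 352   6  22 117] [ 0.3728 -0.2057  0.045 ] yaw 63.7 inc -88.4 ends [ 0.372 -0.206  0.077] [ 0.373 -0.205  0.011] zmax 0.0741
[ 0.6064 -0.1966  0.1704] [ 3.141  0.347 -0.177] 0.017768204520369694
-> [ 0.604 -0.213  0.17 ] max 0.0057
0 -0 0 0.0002 0.0057 0.0002 0.01;0 -0.1 0.1 0.0003 0.0056 0.0002 0.01;0.1 -0 0 0.0002 0.0057 0.0002 0.01
```

View pics/cp1.png

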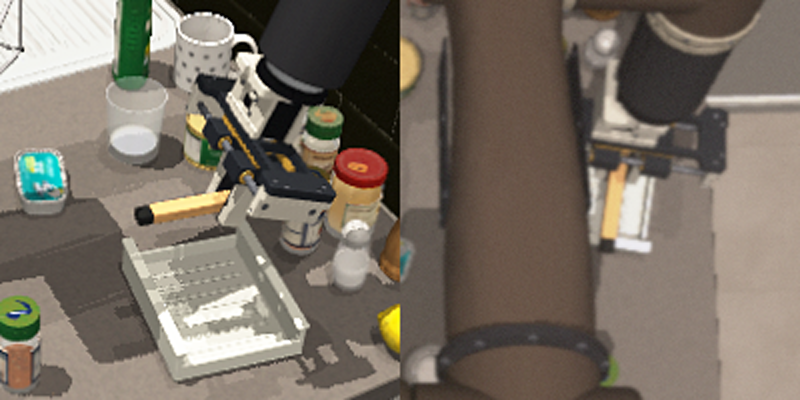

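The bar is held level over the tray: side crop (180,208), inner end near (143,215) slightly low, about 2°. I'll correct that, move over and descend.

```bash
python3 -c "
from plan import *
F=frame(TY,-22)
go([(tray(0,-.03,.10),F,0,3),(tray(0,-.03,.020),F,0,4)],.01)"
```

```text
-> [ 0.604 -0.213  0.14 ] max 0.0095
-> [ 0.604 -0.213  0.06 ] max 0.0185
0 -0.7 0 0.0035 0.0056 0.0096 0.01;0 -0.7 0.1 0.0036 0.0057 0.0095 0.01;0.1 -0.7 0 0.0038 0.0056 0.0095 0.01;-0 -0 0 0.0075 0 0.0186 0.01;-0 -0 0 0.0075 0 0.0185 0.01;-0 -0 0 0.0075 0 0.0186 0.01;-0 -0 0 0.0074 0.0001 0.0185 0.01
```

Request:
move_arm(rows="0 -0.7 0 0.0035 0.0056 0.0095 0.01;0 -0.7 0.1 0.0035 0.0057 0.0095 0.01;0 -0.7 0 0.004 0.0056 0.0095 0.01;0 0 0 0.0075 0 0.0185 0.01;0 0 0 0.0075 0 0.0185 0.01;0 0 0 0.0075 0 0.0185 0.01;0 0 0 0.0075 0 0.0185 0.01;0 0 0 0 0 0 0.01")

```text
t: 8.4
eef_pos: [0.6024, -0.2138, 0.0575]
ee_rot: [3.14, 0.388, -0.18]
force: [-0.3, -0.7, -1.8]
width: 0.0176
gripper_force: 20.0
```

```bash
python3 bar.py p2 | grep top; python3 -c "
from plan import *
F=frame(TY,-22)
s=arm.get_state();print(s['force'].round(1),s['eef_pos'],s['ee_rot'])
go([(tray(0,-.03,.008),F,0,4)],.01)"
```

```text
top [438 201  13  35 195] [ 0.5663 -0.2056  0.0753] yaw -12.0 inc -1.1 ends [ 0.524 -0.197  0.076] [ 0.608 -0.214  0.074] zmax 0.0809
[ 0.1  0.7 -0.4] [ 0.60385066 -0.21414768  0.05979162] [ 3.13983385  0.38381407 -0.17990431]
-> [ 0.604 -0.213  0.048] max 0.0029
0 -0 -0 0.001 -0.0002 0.0028 0.01;0 -0 -0 0.001 -0.0002 0.0028 0.01;0 -0 -0 0.0011 -0.0002 0.0028 0.01;0.1 -0 -0 0.001 -0.0002 0.0029 0.01
```

Request:
move_arm(rows="0 0.8 0 0.001 0 0.003 0.01;0 0 0 0.001 0 0.003 0.01;0 0 0 0.001 0 0.0025 0.01;0 0 0 0.0005 0 0.0015 0.01;0 0 0 0.0005 0 0.0015 0.01;0 0 0 0 0 0 0.01")

```text
t: 9.25
eef_pos: [0.6031, -0.214, 0.0477]
ee_rot: [3.14, 0.37, -0.18]
force: [-1.3, 1.0, 2.7]
width: 0.018
gripper_force: 20.0
```

Request:
move_arm(rows="0 0 0 0.0003 0 0.001 0.01;0 0 0 0.0003 0 0.001 0.01;0 0 0 0 0 0 0.01")

```text
t: 9.62
eef_pos: [0.6031, -0.214, 0.0474]
ee_rot: [3.14, 0.37, -0.18]
force: [-2.9, 2.8, 12.4]
width: 0.0182
gripper_force: 20.0
```

Request:
move_arm(rows="0 0 0 -0.0002 0 -0.0008 0.0176;0 0 0 0 0 0 0.024;0 0 0 0 0 0 0.034;0 0 0 0 0 0 0.034;0 0 0 0 0 -0.02 0.034;0 0 0 0 0 -0.04 0.034;0 0 0 0 0 -0.05 0.034;0 0 0 0 0 -0.04 0.034")

```text
t: 10.62
eef_pos: [0.6573, -0.2237, 0.1879]
ee_rot: [3.14, 0.369, -0.18]
force: [0.8, 0.5, 0.4]
width: 0.0339
gripper_force: 0.0
```

```bash
python3 -c "
from plan import *
s=arm.get_state();print(s['width'],s['force'].round(1))
go([((.53,.13,.25),frame(25,0),0,9),(BR,FB,.10,6)],.042)"
```

```text
0.033941185464640866 [0.8 0.5 0.4]
-> [0.53  0.13  0.239] max 0.0418
-> [0.53  0.365 0.177] max 0.0317
-0.7 2.3 -3.9 -0.0216 -0.0361 0.0022 0.042;-0.7 2.3 -3.9 -0.0191 -0.0375 0.0009 0.042;-0.7 2.3 -3.9 -0.0166 -0.0388 -0.0002 0.042;-0.7 2.3 -3.9 -0.0139 -0.0398 -0.0013 0.042;-0.7 2.3 -3.9 -0.011 -0.0406 -0.0023 0.042;-0.7 2.2 -3.9 -0.0081 -0.0412 -0.0032 0.042;-0.7 2.2 -3.8 -0.0052 -0.0417 -0.004 0.042;-0.8 2.3 -3.9 -0.0022 -0.0419 -0.0047 0.042
-0.7 2.2 -3.8 0.0008 -0.0418 -0.0053 0.042;0.3 2.5 -2.2 0.0165 -0.0355 0.0103 0.042;0.3 2.5 -2.2 0.0174 -0.0348 0.0113 0.042;0.3 2.5 -2.2 0.0182 -0.034 0.0122 0.042;0.3 2.5 -2.2 0.0189 -0.0332 0.0132 0.042;0.2 2.5 -2.1 0.0196 -0.0324 0.0142 0.042;0.3 2.5 -2.2 0.0202 -0.0317 0.0152 0.042
```

Request:
move_arm(rows="-0.7 2.3 -3.9 -0.0215 -0.036 0.002 0.042;-0.7 2.3 -3.9 -0.019 -0.0375 0.001 0.042;-0.7 2.3 -3.9 -0.0165 -0.039 0 0.042;-0.7 2.3 -3.9 -0.014 -0.04 -0.0013 0.042;-0.7 2.3 -3.9 -0.011 -0.0405 -0.0023 0.042;-0.7 2.2 -3.9 -0.008 -0.041 -0.003 0.042;-0.7 2.2 -3.8 -0.005 -0.0417 -0.004 0.042;-0.8 2.3 -3.9 -0.002 -0.042 -0.0047 0.042")

```text
t: 11.62
eef_pos: [0.5436, 0.0924, 0.2316]
ee_rot: [-3.13, 0.039, 0.372]
force: [0.3, 0.4, 0.1]
width: 0.0415
gripper_force: 0.0
```

Request:
move_arm(rows="-0.7 2.2 -3.8 0.001 -0.042 -0.0053 0.042;0.3 2.5 -2.2 0.0165 -0.0355 0.01 0.042;0.3 2.5 -2.2 0.0175 -0.035 0.011 0.042;0.3 2.5 -2.2 0.018 -0.034 0.012 0.042;0.3 2.5 -2.2 0.019 -0.033 0.013 0.042;0.2 2.5 -2.1 0.0195 -0.0325 0.014 0.042;0.3 2.5 -2.2 0.02 -0.0315 0.015 0.042;0 0 0 0 0 0 0.042")

```text
t: 12.62
eef_pos: [0.5285, 0.3665, 0.1751]
ee_rot: [-3.141, -0.26, 0.668]
force: [-0.6, -1.1, -0.5]
width: 0.0419
gripper_force: 0.0
```

```bash
python3 bar.py p3; python3 -c "
from plan import *
s=arm.get_state();print(s['q'].round(2))
go([(BR,FB,.03,4),(BR,FB,0,3)],.042)"
```

```text
top [441 170  12  44 180] [ 0.6378 -0.2194  0.0637] yaw -11.5 inc 0.3 ends [ 0.58  -0.208  0.063] [ 0.687 -0.229  0.064] zmax 0.0687
top [438 216   7  20  59] [ 0.5463 -0.2009  0.0646] yaw -7.3 inc -0.3 ends [ 0.524 -0.198  0.065] [ 0.57  -0.204  0.064] zmax 0.0681
side [383 231  29  19 129] [0.766  0.0586 0.0545] yaw 41.9 inc 0.1 ends [0.74  0.035 0.054] [0.797 0.087 0.055] zmax 0.0593
side [436 252  23  22 180] [ 0.8081 -0.0979  0.0804] yaw 45.7 inc -25.5 ends [ 0.761 -0.147  0.113] [ 0.857 -0.048  0.047] zmax 0.1068
side [382 257  27   8  52] [0.7507 0.0363 0.0028] yaw -35.9 inc 0.6 ends [0.724 0.055 0.002] [0.778 0.017 0.003] zmax 0.0067
side [454 268  16  25 219] [ 0.8209 -0.1423  0.0595] yaw -63.1 inc 78.2 ends [ 0.818 -0.136  0.023] [ 0.823 -0.147  0.085] zmax 0.0817
side [365 316  73  23 291] [ 0.6045 -0.2228  0.0586] yaw -9.8 inc 0.4 ends [ 0.523 -0.209  0.058] [ 0.687 -0.237  0.059] zmax 0.0645
side [300 352   6  22 117] [ 0.3728 -0.2057  0.0455] yaw 85.8 inc -89.3 ends [ 0.373 -0.206  0.075] [ 0.373 -0.205  0.013] zmax 0.0718
[ 0.95  0.21 -0.41  0.11 -0.7   1.21]
-> [0.544 0.376 0.109] max 0.0173
-> [0.55  0.381 0.08 ] max 0.01
-0 0 0 0.0001 0.0002 0.0173 0.042;-0 0 0 0.0002 0.0002 0.0173 0.042;-0 0 0 0.0001 0.0002 0.0174 0.042;-0.1 0.1 0.1 0.0002 0.0002 0.0173 0.042;0 -0 -0 -0 -0 0.01 0.042;0 -0 -0 -0 -0 0.01 0.042;0 -0 -0 -0.0001 -0 0.01 0.042
```

View pics/cp3.png

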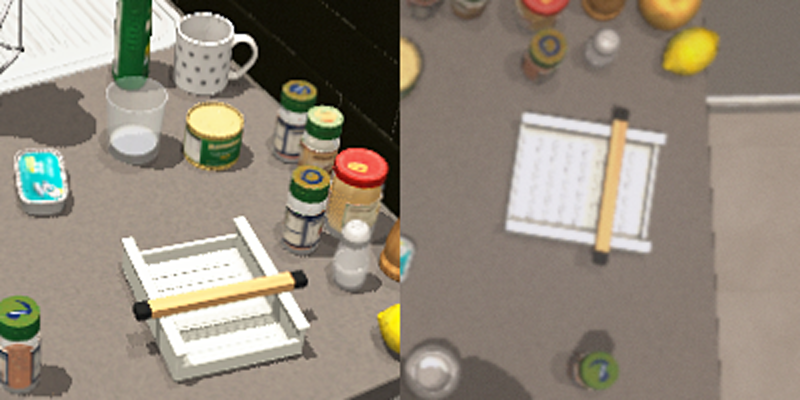

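Bar 1 lies level across both walls: crop ends at (140,310)-(300,280) in side and (600,255)-(620,115) in top. Now the second bar.

Request:
move_arm(rows="0 0 0 0 0.0002 0.0173 0.042;0 0 0 0 0.0002 0.0173 0.042;0 0 0 0 0 0.0173 0.042;0 0 0 0 0 0.0173 0.042;0 0 0 0 0 0.01 0.042;0 0 0 0 0 0.01 0.042;0 0 0 0 0 0.01 0.042;0 0 0 0 0 0 0.042")

```text
t: 13.72
eef_pos: [0.5497, 0.3806, 0.0797]
ee_rot: [-3.141, -0.26, 0.666]
force: [0.2, 0.3, -0.0]
width: 0.0419
gripper_force: 0.0
```

```bash
python3 -c "
from plan import *
s=arm.get_state();print(s['q'].round(2),s['force'].round(1))
go([(BR,FB,0,1)],.042)"
```

```text
[ 0.93  0.36 -0.48  0.14 -0.49  1.19] [ 0.2  0.3 -0. ]
-> [0.55  0.381 0.08 ] max 0.0007
-0 0.1 0 0.0007 0.0002 -0.0005 0.042
```

Request:
move_arm(rows="0 0 0 0.0005 0 0 0.03;0 0 0 0 0 0 0.02;0 0 0 0 0 0 0.01;0 0 0 0 0 0 0.01;0 0 0 0 0 0 0.01;0 0 0 0 0 0 0.01", squeeze=20)

```text
t: 14.48
eef_pos: [0.5504, 0.3813, 0.0812]
ee_rot: [-3.14, -0.262, 0.666]
force: [-1.8, -0.4, 5.1]
width: 0.0179
gripper_force: 20.0
```

```bash
python3 -c "
from plan import *
s=arm.get_state()
p=s['eef_pos']; R=Ro.from_euler('xyz',s['ee_rot']); g=p-R.apply([0,0,.011])
go([(g,FB,.12,4),((.56,.2,.24),frame(18,-2),0,6),(tray(0,.03,.13),frame(TY,-21),0,10)],.01)"
```

```text
-> [0.526 0.362 0.197] max 0.03
-> [0.56  0.2   0.229] max 0.0272
-> [ 0.614 -0.154  0.17 ] max 0.0345
-0 -0 0 0 -0 -0.03 0.01;-0 -0 0 0 -0 -0.03 0.01;-0 -0 0 0 -0.0001 -0.03 0.01;-0.1 -0 0 0 -0 -0.03 0.01;-0.4 -2.8 3.3 -0.0105 0.0247 -0.0083 0.01;-0.4 -2.8 3.4 -0.0094 0.0254 -0.0076 0.01;-0.4 -2.8 3.3 -0.0083 0.0259 -0.007 0.01;-0.4 -2.8 3.4 -0.0071 0.0264 -0.0065 0.01
-0.3 -2.8 3.3 -0.0058 0.0269 -0.006 0.01;-0.4 -2.9 3.4 -0.0045 0.0272 -0.0056 0.01;0.6 -1.9 2.8 -0.0055 0.0354 0.0061 0.01;0.6 -1.9 2.8 -0.0036 0.0357 0.0059 0.01;0.6 -1.8 2.8 -0.0016 0.0358 0.0056 0.01;0.6 -1.9 2.8 0.0003 0.0359 0.0053 0.01;0.6 -1.8 2.8 0.0022 0.0359 0.0049 0.01;0.5 -1.9 2.8 0.0042 0.0358 0.0044 0.01
0.6 -1.8 2.8 0.006 0.0356 0.0039 0.01;0.5 -1.9 2.7 0.0079 0.0353 0.0033 0.01;0.6 -1.8 2.8 0.0096 0.0349 0.0028 0.01;0.5 -1.9 2.7 0.0114 0.0345 0.002 0.01
```

Request:
move_arm(rows="0 0 0 0 0 -0.02 0.01;0 0 0 0 0 -0.03 0.01;0 0 0 0 0 -0.035 0.01;0 0 0 0 0 -0.035 0.01;-0.4 -2.8 3.3 -0.0105 0.0245 -0.008 0.01;-0.4 -2.8 3.4 -0.0095 0.0255 -0.0075 0.01;-0.4 -2.8 3.3 -0.008 0.026 -0.007 0.01;-0.4 -2.8 3.4 -0.007 0.0265 -0.0065 0.01")

```text
t: 15.48
eef_pos: [0.5486, 0.253, 0.2172]
ee_rot: [-3.13, -0.061, 0.428]
force: [1.3, -0.4, -0.8]
width: 0.0177
gripper_force: 20.0
```

Request:
move_arm(rows="-0.3 -2.8 3.3 -0.006 0.027 -0.006 0.01;-0.4 -2.9 3.4 -0.0045 0.027 -0.0055 0.01;0.6 -1.9 2.8 -0.0055 0.0355 0.006 0.01;0.6 -1.9 2.8 -0.0035 0.0355 0.006 0.01;0.6 -1.8 2.8 -0.0015 0.036 0.0055 0.01;0.6 -1.9 2.8 0 0.036 0.005 0.01;0.6 -1.8 2.8 0.002 0.036 0.005 0.01;0.5 -1.9 2.8 0.004 0.036 0.0045 0.01")

```text
t: 16.48
eef_pos: [0.5923, -0.0142, 0.1918]
ee_rot: [-3.12, 0.239, 0.019]
force: [0.0, -0.1, -1.1]
width: 0.0176
gripper_force: 20.0
```

Request:
move_arm(rows="0.6 -1.8 2.8 0.006 0.0355 0.004 0.01;0.5 -1.9 2.7 0.008 0.0355 0.0033 0.01;0.6 -1.8 2.8 0.0095 0.03 0.003 0.01;0.5 -1.9 2.7 0.0115 0.02 0.002 0.01;0 0 0 0 0.01 0 0.01;0 0 0 0 0 0 0.01;0 0 0 0 0 0 0.01")

```text
t: 17.35
eef_pos: [0.6148, -0.1447, 0.1689]
ee_rot: [-3.14, 0.368, -0.177]
force: [-0.7, 0.2, -1.3]
width: 0.0178
gripper_force: 20.0
```

```bash
python3 bar.py p4; python3 -c "
from plan import *
s=arm.get_state();print(s['eef_pos'].round(4),s['ee_rot'].round(3),s['width'])
F=frame(TY,-21)
go([(tray(0,.03,.10),F,0,3),(tray(0,.03,.020),F,0,4)],.01)"
```

```text
top [414 178  18   6  30] [ 0.6294 -0.1348  0.2309] yaw -71.7 inc -69.6 ends [ 0.626 -0.124  0.262] [ 0.635 -0.152  0.182] zmax 0.2628
top [418 188  13  39 252] [ 0.58   -0.1372  0.1864] yaw -12.0 inc -0.1 ends [ 0.535 -0.128  0.187] [ 0.621 -0.146  0.186] zmax 0.1907
top [438 195  11  41 209] [ 0.5761 -0.2067  0.0636] yaw -10.8 inc -0.4 ends [ 0.524 -0.197  0.064] [ 0.623 -0.216  0.063] zmax 0.0682
side [395 230  15  18  40] [ 0.6217 -0.1558  0.2553] yaw 79.5 inc -4.0 ends [ 0.616 -0.188  0.258] [ 0.628 -0.124  0.253] zmax 0.2594
side [448 235  10   6  37] [ 0.8598 -0.0469  0.1056] yaw -48.6 inc -2.5 ends [ 0.851 -0.037  0.106] [ 0.866 -0.054  0.105] zmax 0.1082
side [383 236   7  12  30] [0.7348 0.0645 0.0542] yaw 76.5 inc -0.9 ends [0.73  0.046 0.055] [0.741 0.089 0.054] zmax 0.0583
side [418 242   9   8  33] [ 0.656  -0.1823  0.2422] yaw 81.4 inc -9.7 ends [ 0.654 -0.197  0.245] [ 0.659 -0.166  0.239] zmax 0.247
side [442 254  17   7  57] [ 0.8515 -0.061   0.057 ] yaw -26.2 inc -5.5 ends [ 0.833 -0.052  0.059] [ 0.87  -0.07   0.055] zmax 0.0633
side [356 260  39  15 209] [ 0.5729
[... 299 characters left out ...]
79.2 ends [ 0.818 -0.136  0.024] [ 0.823 -0.147  0.085] zmax 0.0818
side [365 316  73  23 414] [ 0.6195 -0.2224  0.0589] yaw -6.4 inc -0.1 ends [ 0.523 -0.212  0.059] [ 0.687 -0.23   0.059] zmax 0.0646
side [300 352   6  22 117] [ 0.3727 -0.2058  0.0449] yaw 61.6 inc -88.4 ends [ 0.372 -0.207  0.078] [ 0.373 -0.205  0.01 ] zmax 0.0744
[ 0.615  -0.1446  0.1692] [-3.14   0.368 -0.177] 0.017783510169931568
-> [ 0.614 -0.154  0.14 ] max 0.009
-> [ 0.614 -0.154  0.06 ] max 0.0186
-0 0 0 0.0039 0.0032 0.009 0.01;-0 0 0.1 0.0039 0.0032 0.009 0.01;-0 0.1 0 0.0039 0.0032 0.009 0.01;-0 -0 0 0.0072 0 0.0187 0.01;-0 -0 0 0.0072 0 0.0187 0.01;-0 -0 0 0.0071 0 0.0187 0.01;-0 -0 0 0.0072 0.0001 0.0186 0.01
```

Level (inc ≈ 0). The held bar is centred on its target along the tray. Descend.

Request:
move_arm(rows="0 0 0 0.004 0.0032 0.009 0.01;0 0 0.1 0.004 0.0032 0.009 0.01;0 0 0 0.004 0.0032 0.009 0.01;0 0 0 0.0072 0 0.0187 0.01;0 0 0 0.0072 0 0.0187 0.01;0 0 0 0.0072 0 0.0187 0.01;0 0 0 0.0072 0 0.0187 0.01;0 0 0 0 0 0 0.01")

```text
t: 18.45
eef_pos: [0.6132, -0.155, 0.0565]
ee_rot: [3.141, 0.373, -0.181]
force: [0.0, 0.5, -0.8]
width: 0.0179
gripper_force: 20.0
```

```bash
python3 -c "
from plan import *
s=arm.get_state();print(s['force'].round(1),s['eef_pos'],s['ee_rot'])
go([(tray(0,.03,.008),frame(TY,-21),0,5)],.01)"
```

```text
[ 0.   0.5 -0.8] [ 0.61318685 -0.15500664  0.05648177] [ 3.1411738   0.37270055 -0.18088477]
-> [ 0.614 -0.154  0.048] max 0.0015
0 0.1 -0 0.0009 -0.0002 0.0015 0.01;0 0.1 -0 0.0008 -0.0002 0.0016 0.01;0 0.1 -0 0.0008 -0.0002 0.0015 0.01;0 0 -0 0.0009 -0.0002 0.0016 0.01;0 0.1 -0.1 0.0008 -0.0002 0.0015 0.01
```

Request:
move_arm(rows="0 0 0 0.001 0 0.0025 0.01;0 0 0 0.001 0 0.002 0.01;0 0 0 0.0008 0 0.0018 0.01;0 0 0 0.0005 0 0.0015 0.01;0 0 0 0.0005 0 0.0012 0.01;0 0 0 0 0 0 0.01;0 0 0 0 0 0 0.01")

```text
t: 19.32
eef_pos: [0.6148, -0.1552, 0.0491]
ee_rot: [-3.142, 0.369, -0.181]
force: [-0.5, 0.8, -0.7]
width: 0.0178
gripper_force: 20.0
```

Request:
move_arm(rows="0 0 0 0.0003 0.0002 0.001 0.01;0 0 0 0.0003 0.0003 0.001 0.01;0 0 0 0.0003 0 0.001 0.01;0 0 0 0 0 0 0.01")

```text
t: 19.82
eef_pos: [0.6147, -0.1556, 0.0472]
ee_rot: [3.142, 0.368, -0.18]
force: [-0.8, 2.2, 7.6]
width: 0.0179
gripper_force: 20.0
```

Request:
move_arm(rows="0 0 0 -0.0001 0 -0.0003 0.018;0 0 0 0 0 0 0.024;0 0 0 0 0 0 0.034;0 0 0 0 0 0 0.034;0 0 0 0 0 -0.02 0.034;0 0 0 0 0 -0.04 0.034;0 0 0 0 0 -0.05 0.034;0 0 0 0 0 -0.03 0.05")

```text
t: 20.82
eef_pos: [0.6653, -0.1652, 0.1792]
ee_rot: [3.142, 0.366, -0.181]
force: [0.4, -0.3, -0.7]
width: 0.0394
gripper_force: 0.0
```

```bash
cat >> plan.py <<'E'
TUB=(.532,.0895,.024); FT=frame(-110,0)
E
python3 -c "
from plan import *
s=arm.get_state();print(s['q'].round(2))
go([(TUB,FT,.14,11)],.0876)"
```

```text
[ 0.    0.64  0.32 -0.07 -1.61  1.4 ]
-> [0.532 0.09  0.153] max 0.0203
1.7 1.4 8.9 -0.0142 -0.0206 0.008 0.0876;1.7 1.4 9 -0.0174 -0.0179 0.0082 0.0876;1.6 1.4 8.9 -0.0201 -0.0147 0.0082 0.0876;1.7 1.4 9 -0.0223 -0.0112 0.008 0.0876;1.6 1.4 8.9 -0.024 -0.0073 0.0077 0.0876;1.7 1.4 9 -0.025 -0.0033 0.0073 0.0876;1.6 1.4 8.9 -0.0253 0.0009 0.0067 0.0876;1.7 1.4 9 -0.0251 0.005 0.006 0.0876
1.7 1.4 8.9 -0.0241 0.009 0.0052 0.0876;1.6 1.4 8.9 -0.0225 0.0128 0.0043 0.0876;1.7 1.4 9 -0.0203 0.0163 0.0034 0.0876
```

Request:
move_arm(rows="1.7 1.4 8.9 -0.014 -0.0205 0.008 0.0876;1.7 1.4 9 -0.0175 -0.018 0.008 0.0876;1.6 1.4 8.9 -0.02 -0.0147 0.008 0.0876;1.7 1.4 9 -0.0225 -0.011 0.008 0.0876;1.6 1.4 8.9 -0.024 -0.0073 0.0077 0.0876;1.7 1.4 9 -0.025 -0.0033 0.0073 0.0876;1.6 1.4 8.9 -0.025 0.001 0.0067 0.0876;1.7 1.4 9 -0.025 0.005 0.006 0.0876")

```text
t: 21.82
eef_pos: [0.5668, 0.0205, 0.1585]
ee_rot: [3.073, 0.091, -1.46]
force: [0.4, 0.4, -0.6]
width: 0.0875
gripper_force: 0.0
```

Request:
move_arm(rows="1.7 1.4 8.9 -0.024 0.009 0.005 0.0876;1.6 1.4 8.9 -0.0225 0.013 0.0043 0.0876;1.7 1.4 9 -0.02 0.0163 0.0035 0.0876;0 0 0 0 0 0 0.0876;0 0 0 0 0 0 0.0876")

```text
t: 22.45
eef_pos: [0.5306, 0.0892, 0.1517]
ee_rot: [3.14, 0.001, -1.917]
force: [0.6, 0.3, -0.5]
width: 0.0878
gripper_force: 0.0
```

```bash
python3 bar.py p5 | grep -E "^top|^side.*0\.05.\]|side \[3"; python3 -c "
from plan import *
go([(TUB,FT,.02,5),(TUB,FT,0,3)],.0876)
from m1 import *
print([(s,P.mean(0)) for s,P in comps('topp5',(80,80,60),(100,255,255),(290,210,360,265),20)])
a=load('sidep5')[0][160:380,240:460];cv2.imwrite('pics/tub.png',cv2.resize(a,(660,600)) if 0 else cv2.resize(a,(600,600),interpolation=2))"
```

```text
top [417 166  13  50 191] [ 0.6462 -0.1608  0.0636] yaw -11.0 inc -0.6 ends [ 0.575 -0.147  0.064] [ 0.699 -0.171  0.063] zmax 0.0682
top [438 170  15  66 273] [ 0.612  -0.214   0.0639] yaw -11.4 inc -0.1 ends [ 0.526 -0.197  0.064] [ 0.686 -0.229  0.064] zmax 0.0691
top [414 217   7  15  51] [ 0.5507 -0.1418  0.0634] yaw -10.6 inc -7.6 ends [ 0.534 -0.139  0.066] [ 0.571 -0.146  0.061] zmax 0.068
side [383 231  29  19 130] [0.7659 0.0586 0.0545] yaw 41.5 inc 0.5 ends [0.738 0.034 0.054] [0.797 0.086 0.055] zmax 0.059
side [382 257  27   8  51] [0.7502 0.0368 0.0026] yaw -32.9 inc -1.7 ends [0.724 0.054 0.004] [0.78  0.018 0.001] zmax 0.0069
side [356 299  71  21 277] [ 0.6144 -0.1638  0.0577] yaw -10.1 inc 0.3 ends [ 0.533 -0.149  0.057] [ 0.696 -0.178  0.058] zmax 0.0634
side [365 316  73  23 291] [ 0.6049 -0.2227  0.0584] yaw -9.8 inc 0.4 ends [ 0.522 -0.208  0.058] [ 0.687 -0.237  0.059] zmax 0.0641
side [300 352   6  22 118] [ 0.3728 -0.2058  0.0453] yaw 62.8 inc -88.7 ends [ 0.372 -0.206  0.078] [ 0.373 -0.205  0.011] zmax 0.0742
-> [0.532 0.09  0.033] max 0.0237
-> [0.532 0.09  0.013] max 0.0066
0 0 0 -0.0002 -0.0002 0.0237 0.0876;0 0 0 -0.0002 -0.0002 0.0237 0.0876;0 0 0 -0.0002 -0.0002 0.0237 0.0876;0.1 0 0 -0.0003 -0.0002 0.0238 0.0876;0 0 0 -0.0002 -0.0001 0.0237 0.0876;0 0 0 -0 -0 0.0067 0.0876;0 0 0 -0 -0 0.0067 0.0876;0 0 0 -0 -0 0.0066 0.0876
[(array([334, 237,  10,  12,  62], dtype=int32), array([0.51048473, 0.05451768, 0.02809999]))]
```

View pics/tub.png

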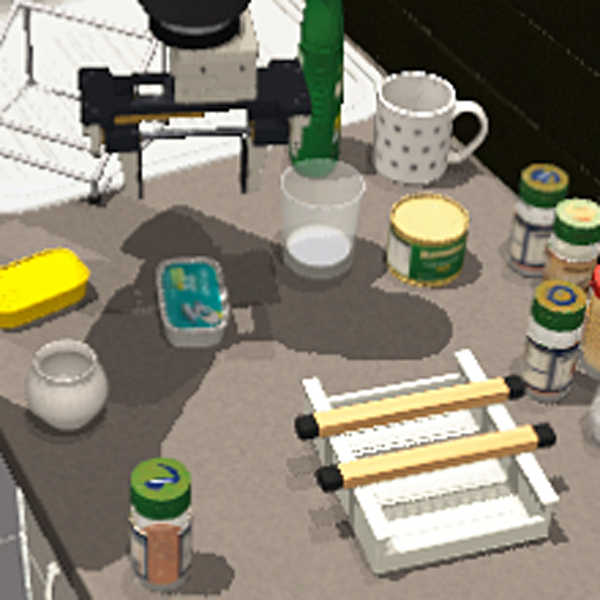

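Both bars lie parallel about 59 mm apart, centred on the tray: crop (300-520, 380-430) and (325-550, 430-480). The tub is untouched at (195,300). I'll grip it 10 mm off-centre so the gripper body keeps clear of the tumbler.

```bash
sed -i 's/^TUB=.*/TUB=(.5283,.0801,.0235); FT=frame(-110,0)/' plan.py; python3 -c "
from plan import *
go([(TUB,FT,.02,5),(TUB,FT,0,3)],.0876)"
```

```text
-> [0.528 0.08  0.032] max 0.0239
-> [0.528 0.08  0.012] max 0.0067
0 0 0 0.0018 -0.0001 0.0238 0.0876;0 0 0 0.0018 -0.0001 0.0238 0.0876;0 0 0 0.0018 -0.0002 0.0238 0.0876;0.1 0 0 0.0018 -0.0001 0.0238 0.0876;0 0 0 0.0018 -0.0001 0.0239 0.0876;0 0 0 -0 -0 0.0067 0.0876;0 0 0 -0 -0 0.0066 0.0876;0 0 0 -0 -0 0.0067 0.0876
```

Request:
move_arm(rows="0 0 0 0.003 0 0.0238 0.0876;0 0 0 0.003 0 0.0238 0.0876;0 0 0 0.003 0 0.0238 0.0876;0 0 0 0 0 0.0238 0.0876;0 0 0 0 0 0.0195 0.0876;0 0 0 0 0 0.004 0.0876;0 0 0 0 0 0 0.0876;0 0 0 0 0 0 0.0876")

```text
t: 23.55
eef_pos: [0.528, 0.0807, 0.0337]
ee_rot: [3.141, 0.001, -1.92]
force: [0.2, 0.5, -0.4]
width: 0.0877
gripper_force: 0.0
```

```bash
python3 -c "
from plan import *
print(arm.get_state()['force'].round(1))
go([(TUB,FT,0,2)],.0876)"
```

```text
[ 0.2  0.5 -0.4]
-> [0.528 0.08  0.012] max 0.0106
0 0 -0 0.0003 -0.0003 0.0106 0.0876;0.1 0.1 -0 0.0002 -0.0003 0.0106 0.0876
```

Request:
move_arm(rows="0 0 0 0.0003 -0.0003 0.01 0.0876;0 0 0 0 0 0.007 0.0876;0 0 0 0 0 0.0035 0.0876;0 0 0 0 0 0 0.08;0 0 0 0 0 0 0.075;0 0 0 0 0 0 0.07;0 0 0 0 0 0 0.065;0 0 0 0 0 0 0.06", squeeze=15)

```text
t: 24.55
eef_pos: [0.5276, 0.0804, 0.0125]
ee_rot: [3.14, 0.001, -1.92]
force: [1.4, -0.8, -0.6]
width: 0.0616
gripper_force: 0.6
```

Request:
move_arm(rows="0 0 0 0 0 0 0.05;0 0 0 0 0 0 0.05;0 0 0 0 0 0 0.05;0 0 0 0 0 0 0.05")

```text
t: 25.05
eef_pos: [0.5276, 0.0804, 0.0124]
ee_rot: [3.14, 0.001, -1.92]
force: [0.7, -1.6, 0.8]
width: 0.0598
gripper_force: 15.0
```

```bash
python3 -c "
from plan import *
s=arm.get_state();p=s['eef_pos']; R=Ro.from_euler('xyz',s['ee_rot']); g=p-R.apply([0,0,.011]);print(p,s['force'].round(1),s['width'])
go([(g+np.array([0,0,.12]),FT,0,5),(tray(0,-.01,.12),frame(-100.3,0),0,8)],.05)"
```

```text
[0.52759627 0.08036605 0.01244441] [ 0.7 -1.6  0.8] 0.059830326929023174
-> [0.528 0.08  0.132] max 0.024
-> [ 0.611 -0.194  0.159] max 0.0315
0 0 0 -0 0 -0.024 0.05;0 0 0 -0 0 -0.024 0.05;0 0 0 -0 0.0001 -0.024 0.05;0 0 0 -0 0 -0.024 0.05;0.1 0 0 -0.0001 0.0001 -0.024 0.05;-0 0 -1.2 0.0287 -0.0216 -0.0033 0.05;-0 0 -1.2 0.0291 -0.021 -0.0033 0.05;-0 0 -1.2 0.0296 -0.0203 -0.0033 0.05
-0 0 -1.2 0.03 -0.0197 -0.0034 0.05;-0 0 -1.2 0.0304 -0.0191 -0.0033 0.05;-0 0 -1.2 0.0308 -0.0184 -0.0034 0.05;-0 0 -1.2 0.0312 -0.0178 -0.0033 0.05;-0 0 -1.3 0.0315 -0.0172 -0.0034 0.05
```

Request:
move_arm(rows="0 0 0 0 0 -0.01 0.05;0 0 0 0 0 -0.02 0.05;0 0 0 0 0 -0.03 0.05;0 0 0 0 0 -0.03 0.05;0 0 0 0 0 -0.03 0.05;0 0 -1.2 0.029 -0.0215 -0.0033 0.05;0 0 -1.2 0.029 -0.021 -0.0033 0.05;0 0 -1.2 0.0295 -0.0205 -0.0033 0.05")

```text
t: 26.05
eef_pos: [0.5586, -0.0239, 0.1426]
ee_rot: [3.139, 0.001, -1.856]
force: [0.2, -0.0, -2.1]
width: 0.0595
gripper_force: 15.0
```

Request:
move_arm(rows="0 0 -1.2 0.03 -0.02 -0.0034 0.05;0 0 -1.2 0.03 -0.019 -0.0033 0.05;0 0 -1.2 0.03 -0.018 -0.0034 0.05;0 0 -1.2 0.03 -0.018 -0.0033 0.05;0 0 -1.3 0.02 -0.01 -0.0034 0.05;0 0 0 0.01 -0.007 0 0.05;0 0 0 0 0 0 0.05;0 0 0 0 0 0 0.05")

```text
t: 27.05
eef_pos: [0.6118, -0.19, 0.1584]
ee_rot: [3.139, 0.001, -1.751]
force: [-0.2, 0.3, -1.3]
width: 0.06
gripper_force: 15.0
```

```bash
python3 bar.py p6 >/dev/null; python3 -c "
from plan import *
s=arm.get_state();print(s['eef_pos'],s['width'],s['force'].round(1))
from m1 import *
for n,b in(('topp6',(380,130,500,260)),('sidep6',(330,200,460,330))):
  for s,P in comps(n,(80,80,60),(100,255,255),b,15): print(n,s,np.median(P,0).round(4),P.mean(0).round(4),obb(P), P.min(0).round(3),P.max(0).round(3))
go([(tray(0,-.01,.055),frame(-100.3,0),0,6)],.05)"
```

```text
[ 0.61205308 -0.18986904  0.15864246] 0.05986625934594264 [-0.1  0.3 -1.4]
topp6 [421 184  15  17 137] [ 0.6211 -0.1472  0.1685] [ 0.6143 -0.1447  0.1974] (array([ 592.5, -129.1]), array([ 39.2, 111.5]), 46.5) [ 0.565 -0.17   0.16 ] [ 0.632 -0.077  0.528]
topp6 [443 196  14   8  62] [ 0.5943 -0.1998  0.1691] [ 0.5931 -0.1991  0.1772] (array([ 582.3, -193. ]), array([31.5, 46.7]), 61.2) [ 0.568 -0.218  0.163] [ 0.605 -0.168  0.351]
sidep6 [395 264   9   5  29] [ 0.6303 -0.1436  0.1693] [ 0.6229 -0.1546  0.1804] (array([ 606.8, -178.8]), array([101.5,  17.3]), 53.9) [ 0.572 -0.216  0.163] [ 0.64  -0.136  0.239]
sidep6 [391 270  26  25 363] [ 0.611  -0.1901  0.1682] [ 0.6108 -0.1924  0.1688] (array([ 611.2, -190.4]), array([78., 52.]), 75.6) [ 0.578 -0.228  0.163] [ 0.642 -0.156  0.23 ]
-> [ 0.611 -0.194  0.094] max 0.0107
0 0 0 0.0008 -0 0.0108 0.05;0 0 0 0.0008 -0 0.0108 0.05;0 0 0 0.0007 -0 0.0108 0.05;0 0 0 0.0008 -0 0.0107 0.05;0.1 0 0 0.0007 -0.0001 0.0108 0.05;0 0 0 0.0008 0 0.0107 0.05
```

View pics/cp6.png

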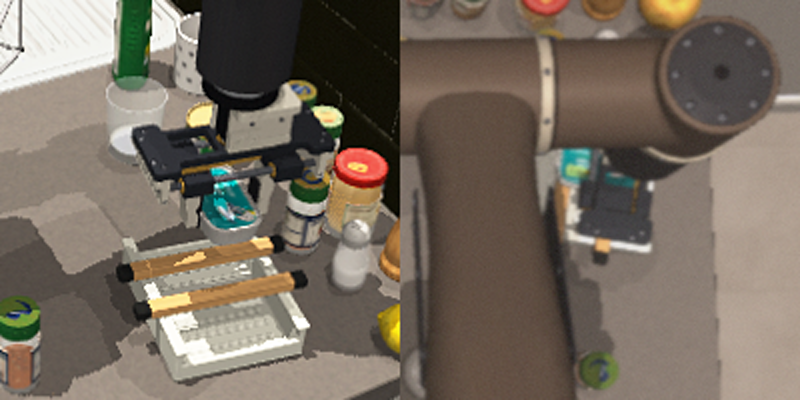

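The tub is held level with its long axis across the bars: side crop (230,205). Lower it.

Request:
move_arm(rows="0 0 0 0.002 0 0.014 0.05;0 0 0 0.002 0 0.018 0.05;0 0 0 0.001 0 0.018 0.05;0 0 0 0 0 0.014 0.05;0 0 0 0 0 0.008 0.05;0 0 0 0 0 0.004 0.05;0 0 0 0 0 0 0.05;0 0 0 0 0 0 0.05")

```text
t: 28.15
eef_pos: [0.6117, -0.1956, 0.0832]
ee_rot: [3.141, 0.001, -1.75]
force: [1.0, -0.2, -2.1]
width: 0.0599
gripper_force: 15.0
```

Request:
move_arm(rows="0 0 0 0 0 0.002 0.05;0 0 0 0 0 0.0015 0.05;0 0 0 0 0 0.0012 0.05;0 0 0 0 0 0.001 0.05;0 0 0 0 0 0 0.05;0 0 0 0 0 0 0.05")

```text
t: 28.9
eef_pos: [0.6112, -0.1956, 0.0769]
ee_rot: [3.14, 0.001, -1.751]
force: [-0.2, 0.4, -2.3]
width: 0.0595
gripper_force: 15.0
```

Request:
move_arm(rows="0 0 0 0 0 0.0006 0.05;0 0 0 0 0 0.0006 0.05;0 0 0 0 0 0 0.05;0 0 0 0 0 0 0.05")

```text
t: 29.4
eef_pos: [0.6113, -0.1956, 0.0765]
ee_rot: [3.14, 0.001, -1.75]
force: [-1.9, 1.7, 6.5]
width: 0.0597
gripper_force: 15.0
```

Request:
move_arm(rows="0 0 0 0 0 -0.0003 0.0605;0 0 0 0 0 0 0.066;0 0 0 0 0 0 0.074;0 0 0 0 0 0 0.0876;0 0 0 0 0 0 0.0876;0 0 0 0 0 -0.01 0.0876;0 0 0 0 0 -0.03 0.0876;0 0 0 0 0 -0.05 0.0876")

```text
t: 30.4
eef_pos: [0.6103, -0.1955, 0.1659]
ee_rot: [3.136, 0.0, -1.751]
force: [1.0, 0.3, 1.0]
width: 0.0878
gripper_force: 0.0
```

Request:
move_arm(rows="0 0 0 -0.04 0 -0.05 0.0876;0 0 0 -0.06 0 -0.02 0.0876;0 0 0 -0.06 0 0 0.0876;0 0 0 -0.06 0 0 0.0876;0 0 0 -0.06 0 0 0.0876;0 0 0 0 0 0 0.0876;0 0 0 0 0 0 0.0876")

```text
t: 31.28
eef_pos: [0.6611, 0.0784, 0.2352]
ee_rot: [3.14, 0.001, -1.75]
force: [0.1, -1.2, -0.6]
width: 0.0875
gripper_force: 0.0
```

```bash
python3 bar.py p7 |grep -E "^top|side \[3"; python3 -c "
from m1 import *
for n,b in(('topp7',(380,130,500,260)),('sidep7',(330,200,460,380))):
  for s,P in comps(n,(80,80,60),(100,255,255),b,15): print(n,s,np.median(P,0).round(4),obb(P))
"
```

```text
top [423 166   7  18  71] [ 0.6796 -0.1678  0.0636] yaw -6.3 inc -0.5 ends [ 0.656 -0.165  0.064] [ 0.7   -0.17   0.063] zmax 0.0678
top [445 170   8  17  67] [ 0.6682 -0.2262  0.0642] yaw -8.5 inc -1.6 ends [ 0.647 -0.223  0.065] [ 0.689 -0.229  0.064] zmax 0.0687
side [383 232  29  18 415] [0.7663 0.0587 0.055 ] yaw 43.2 inc -0.2 ends [0.74  0.034 0.055] [0.795 0.086 0.055] zmax 0.0587
side [382 257  27   8  52] [0.75   0.0365 0.0029] yaw -33.9 inc -0.7 ends [0.724 0.054 0.003] [0.779 0.017 0.003] zmax 0.0062
side [356 307  27  13 111] [ 0.5631 -0.1539  0.0583] yaw -6.7 inc 1.8 ends [ 0.53  -0.15   0.057] [ 0.59  -0.157  0.059] zmax 0.0642
side [366 325  31  14 125] [ 0.5562 -0.2129  0.0578] yaw -4.3 inc -2.0 ends [ 0.523 -0.21   0.059] [ 0.59  -0.215  0.057] zmax 0.0639
side [300 352   6  22 114] [ 0.3728 -0.2056  0.0454] yaw 82.6 inc -88.9 ends [ 0.373 -0.206  0.077] [ 0.373 -0.205  0.011] zmax 0.0734
topp7 [417 187  39  24 505] [ 0.6154 -0.1853  0.0866] (array([ 612.6, -187. ]), array([93.1, 51.5]), 80.1)
sidep7 [382 294  31  31 478] [ 0.6107 -0.186   0.0861] (array([ 611.9, -185.8]), array([98. , 52.9]), 78.7)
```

View pics/cp7.png

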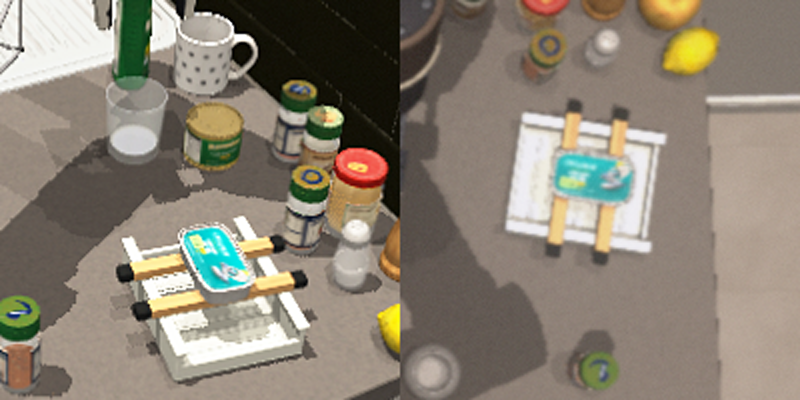

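The tub sits level and centred crosswise on both bars, at side crop (215,260) and top crop (595,177). The gripper is clear of everything.

```bash
python3 -c "
from station import arm
print(arm.job_done())"
```

```text
the job is handed in; nothing more can be done
None
```

The job is handed in at about 31 s: both bars lie level and parallel across the tray, about 59 mm apart, with the tub set level and centred crosswise on them and the gripper open and clear; the tumbler, pot and spice jar were not touched.

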